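# Show the leg pylon to the inspection camera

### The job

On the prosthetics bench, swing the cradle's keeper arm right aside so that it is clear of the tube, then lift the leg pylon out of its V-blocks and hold it up to the inspection camera: pyramid end towards the lens, tube in line with the camera's line of sight and centred on it, the end of the pyramid about 100 mm from the lens. Do not bump the camera or its stand and leave the can, the jar and the steel plug where they are. Finish while holding the pylon still there in the air; do not put it down or let go.

Things in the scene. Friction and masses are not known exactly. Their poses are not given: they have to be found in the camera images.
- cradle: Fixed aluminium slab 150 x 110 x 16 mm (local y -50 to +60) with two dark V-blocks 18 mm wide, 60 mm across, 52 mm high, at local x = -46 and +46. Origin: on the bench below the middle between the V-blocks; local x along the lying tube, z up. The tube's axis lies 52 mm above the bench. Between the V-blocks the tube is free on both sides.
- pylon: Leg pylon, 0.15-0.31 kg: aluminium tube, 30 mm diameter, local x -125 to +60, then a steel adapter: collar 42 mm diameter (x 60-84) with a small lug to 30 mm off-axis on local +z, disc 50 mm (x 84-92), dark square pyramid boss 16 mm wide (x 92-105). Origin: on the tube axis at the balance point, midway between the V-blocks; x runs to the pyramid end. Lies level, axes as the cradle's.
- pyramid_face (a point): Centre of the pyramid boss's end face, on the pylon's axis 105 mm from its origin. Its axes are the pylon's.
- keeper (a joint): Angle of the keeper, a steel arm 14 mm wide, 10 thick, 4 mm over the tube above the V-block at cradle x = -46. Turns about a vertical pin: 0 = straight across the tube, grows clockwise seen from above, 1.57 = parallel to the tube pointing away from the pyramid end, stop at 1.7. Clear of the tube from about 1.35. Light friction (under 1 N at the knob); stays where left.
- keeper_pivot (a point): Top of the keeper's arm on its pin: cradle's local (-46, +45, 81) mm, axes as the cradle's. From here the arm points along the cradle's -y at joint 0 and along its -x at 1.57.
- keeper_knob (a point): Point on the axis of the upright black knob (16 mm diameter, 34 mm high) at the keeper's free end, 77 mm from the pin; this point is 22 mm above the arm's top face and 12 mm below the knob's top.
- stand: Fixed camera stand: grey base plate 400 x 140 x 12 mm on the bench and a steel column 28 mm in diameter, 380 mm high. Origin: on the bench, 280 mm in front of the column; local x points from there to the column, the plate reaches from x = -80 to +320.
- lens (a point): Centre of the lens front of the inspection camera (grey box 50 mm, ring light 68 mm in diameter at its front), stiffly clamped on the column, 230 to 340 mm above the bench, looking down by 0.15 to 0.5 rad. Axes: the camera looks along local -x, y is level; a point 100 mm in front of the lens is at local (-100, 0, 0) mm, and the pylon's x is to point along this x.
- resin_can: Bystander: closed can, 84 mm diameter, 110 mm high. Origin: centre of the underside.
- jar: Bystander: white plastic jar, 60 mm diameter, 85 mm high. Origin: centre of the underside.
- plug: Bystander: plain steel disc, 48 mm diameter, 22 mm high. Origin: centre of the underside.
Not all that is in view belongs to the job. Leave any green or pink look-alike of the pylon alone.

How it is judged:
On the way, in this order (a step that is already met when the one before it is completed fails the run):
1. the keeper is swung aside, clear of the tube (beyond 1.2 rad), the pylon still lying in the cradle (value of joint keeper above 1.2 rad and distance of pylon from where it was at the start of the episode below 0.03 m), for 0.1 s.
2. the pylon is lifted clear of the cradle in the fingers (z of pylon in the frame of cradle above 0.1 m and contact force between pylon and the fingers above 1 N and contact force between pylon and cradle below 0.3 N), for 0.2 s.
At the end, for the whole second after the job is handed in: Held still in the fingers, touching nothing else: pyramid face 70 to 130 mm before the lens, within 20 mm of its line of sight each way, tube within 0.2 rad of that line, pyramid end nearer; keeper beyond 1.2 rad; can, jar and plug within 30 mm of their starts (x of pyramid_face in the frame of lens between -0.13 and -0.07 m and y of pyramid_face in the frame of lens between -0.02 and 0.02 m and z of pyramid_face in the frame of lens between -0.02 and 0.02 m and angle between the x axis of pylon and the x axis of lens, either way round below 0.2 rad and x of pylon in the frame of lens below -0.13 m and value of joint keeper above 1.2 rad and contact force between pylon and the fingers above 1 N and contact force between pylon and cradle below 0.3 N and contact force between pylon and stand below 0.3 N and linear speed of pylon below 0.03 m/s and angular speed of pylon below 0.2 rad/s and distance of each of resin_can, jar, plug from where it was at the start of the episode below 0.03 m); the arm keeps its last pose, push and grip.
It fails at once if the camera or its stand is bumped (over 3 N) (contact force between stand and pylon above 3 N or contact force between stand and the fingers above 3 N or contact force between stand and the arm above 3 N).
It fails at once if the can, the jar or the plug is moved more than 30 mm (distance of any of resin_can, jar, plug from where it was at the start of the episode above 0.03 m).
It also fails if it takes over 51 s, if anything falls off the work surface, if the arm or the gripper's body presses on something with over 40 N, if the wrist force passes 120 N, or if a joint passes its speed limit or range.

### The arm

A 7-joint arm with a two-finger parallel gripper is mounted at the origin on the work surface. World frame = base frame: x ahead of the robot, y to its left, z up, the work surface at z = 0. Lengths are in m, angles in rad, forces in N, time in s.
With the tool pointing down it reaches from about 0.4 to 0.85 m from the base axis. Payload 4.5 kg.
Tool frame: the origin (TCP) lies at the very end of the fingers, on their centre line; the grasp point (between the pads) lies 19 mm behind it; z points along the fingers, y is the line along which they close (so a half turn about z gives the same grasp; the last joint's range is limited). The gripper opens to 88 mm and grips with 3 to 60 N. Pads are 18 mm wide; open, the fingers measure 123 mm over their backs; the gripper's body (75 mm by 187 mm) begins 45 mm behind the grasp point.
Start: joints at [-1.181, 0.689, -0.195, 1.565, 0.157, 0.902, -0.215], TCP at [0.218, 0.586, 0.201] pointing down, gripper open.
Joint ranges: [-3.01, 3.01], [-0.46, 2.08], [-1.47, 1.51], [0.13, 2.56], [-1, 4.14], [0.04, 2.09], [-2.66, 2.66]. Speed limits (rad/s): [2.57, 2.57, 3.14, 3.14, 3.14, 3.14, 3.14].

### API

Orientations are given as a unit quaternion [x, y, z, w].
In Python, from plant import r gives the robot as it stands. The module is installed in compiled form; this text tells all that it offers.
- The arm moves only by the tool step_arm, never from a script. Its argument "increments" is a list of rows, each a list of 2 entries, a list of its own where there are three numbers: the shift along the world's x, y, z in cm, then the turn, a rotation vector about the world's x, y, z in degrees. A call has exactly 10 rows; each row shifts and turns the commanded pose from where the row before left it; what a row does not reach is not made up. A row lasts 1/10 s, in which the tool goes at most 50 mm and 8.59 degrees, less where a joint would pass 70% of its speed; a pose out of reach is approached as far as the arm can. A call is refused whole if a number of a shift passes 5 or a number of a turn 8.59, either way. A call with a gripper value outside its range is refused whole. "fingers" is the opening, from 0 (shut) to 1 (fully open), set as the call begins (left out, the last holds). The fingers move at their own pace and stop on an object; "grip_force" is the grip in N (left out, the last holds). Time passes only in rows, so rows that do not move let the fingers close, or fill a call up. It gives the time, the measured TCP pose, the force, the opening and the grip force at its end, in the units of the state.
- r.get_state(): the state, without advancing time (a new reading comes with each control period).
- r.snapshot(name): name is "scene" or "top" or "wrist"; returns (picture, depth): 480x640x3 uint8, red, green, blue; 480x640 float32, m along the optical axis (not along the pixel's ray), 0 where there is no reading.
- r.calibration(name): a dict with "fov_y" (degrees; the focal length in pixels is half the picture's height over the tangent of half this angle, whatever the lens; pixels are square), "cx", "cy" (the principal point, pixels), "R" (3x3) and "t" (3): a world point X has camera coordinates R X + t. Camera axes: x right, y down, z forward; pixel columns grow to the right and rows downward; lengths in m; the calibration is good to about 2 mm. A picture is of the moment at which its call begins: read the wrist's pose just before it. calibration takes no time and is no camera call; for the wrist camera it gives the pose at the moment of the call.
- r.finish_job(): hands the job in; it is judged then, once.
The state is a dict: "clock": time; "q": joint angles; "qd": joint speeds; "joint_torque": joint torques, N m; "tool_pos": TCP position; "eef_rot": TCP orientation; "contact_force": force on the tool from outside, world axes, zero at the start; "moment": the same for the moment, N m; "opening": opening from 0.0 (shut) to 1.0 (fully open); "finger_force": force on a finger pad.
Only numpy, scipy, OpenCV 4.12 (cv2) and the standard library are available. Lean on these libraries where they do the work, as an engineer would, in place of code of your own. Each camera call takes 0.05 s, during which the arm holds its last target. There are 200 camera calls.

## Working session

There is one attempt and no reset: what is moved stays moved. The work goes in short steps, Python scripts to look and compute and a tool call to move; the robot and the scene stay as the last step left them, time stands still between calls to the robot, and variables do not carry over. Pictures are saved under pics/ and viewed, at most 10 in all, crops included, and the job is handed in when it is done.

Besides the shell and the picture viewer there is one more tool, called as name(argument=value, ...), one argument or row to a line, values as JSON. step_arm: Moves the arm, as the interface text tells. Its arguments: {"type":"object","properties":{"increments":{"type":"array","items":{"type":"array"}},"fingers":{"type":"number"},"grip_force":{"type":"number"}},"required":["increments"]}

```bash
mkdir -p pics; cat > h.py <<'E'
import numpy as np, cv2, pickle
from plant import r
def snap(n,f):
    c=r.calibration(n); p,d=r.snapshot(n); cv2.imwrite(f'pics/{f}.png',p[:,:,::-1]); pickle.dump((c,p,d),open(f'pics/{f}.pkl','wb')); return c,p,d
def load(f): return pickle.load(open(f'pics/{f}.pkl','rb'))
def foc(c): return 240/np.tan(np.radians(c['fov_y'])/2)
def cloud(c,d):
    v,u=np.mgrid[0:480,0:640]; f=foc(c)
    X=np.stack([(u-c['cx'])/f*d,(v-c['cy'])/f*d,d],-1)
    return (X-np.array(c['t']))@np.array(c['R'])
def proj(c,X):
    x=np.array(c['R'])@np.array(X)+np.array(c['t']); f=foc(c); return x[0]/x[2]*f+c['cx'],x[1]/x[2]*f+c['cy']
E
python3 - <<'E'
from h import *
for n in('scene','top'):
    c,p,d=snap(n,n+'0'); print(n,c['fov_y'],np.round(c['R'],3).tolist(),np.round(c['t'],3))
s=r.get_state(); print(s['clock'],s['tool_pos'],s['eef_rot'],s['opening'])
E
```

```text
scene 51.7406408597911 [[0.624, 0.782, -0.009], [0.462, -0.378, -0.802], [-0.631, 0.496, -0.597]] [-0.342 -0.086  1.921]
top 46.8579129344122 [[0.021, -1.0, 0.002], [-0.987, -0.021, -0.16], [0.16, 0.001, -0.987]] [-0.002  0.57   1.472]
0.1 [0.21753039 0.58526234 0.19982264] [ 1.76898880e-01  9.84228698e-01 -8.07162193e-04 -7.12569927e-05] 0.9998055839471519
```

View pics/scene0.png

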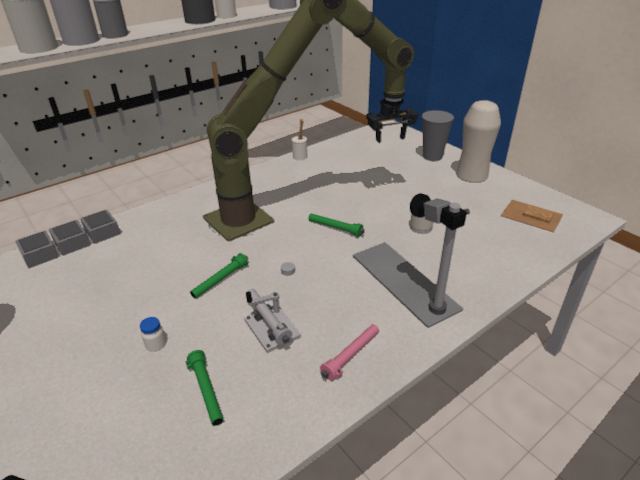

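View pics/top0.png

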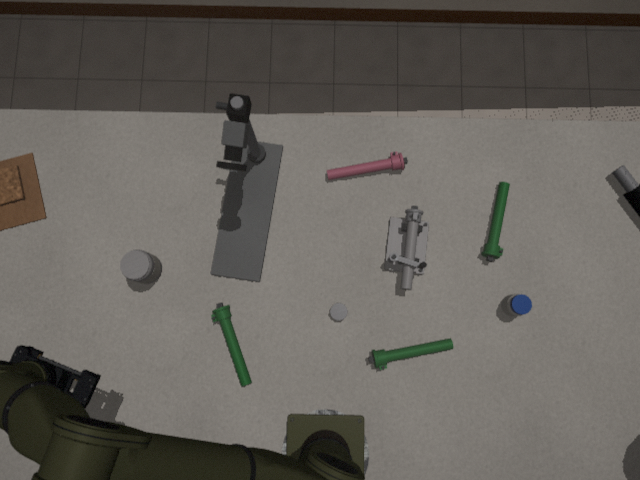

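The scene view shows the cradle at about (270,318), the camera head at (437,210) and the jar at (152,334). In the top view the cradle is at (408,248), the pylon's pyramid end points up at (414,212), and the camera is at (235,140). Next I'll enlarge both and compute positions.

```bash
python3 - <<'E'
from h import *
c,p,d=load('top0'); c2,p2,d2=load('scene0')
def crop(p,u0,v0,w,h,s): return cv2.resize(p[v0:v0+h,u0:u0+w,::-1],None,fx=s,fy=s,interpolation=cv2.INTER_CUBIC)
a=crop(p,360,195,100,100,4);b=crop(p,200,85,100,100,4)
e=crop(p2,220,270,100,75,4);g=crop(p2,390,180,100,75,4)
cv2.imwrite('pics/crops.png',cv2.convertScaleAbs(np.vstack([np.hstack([a,b])[:300],np.hstack([e,g])]),alpha=1.5))
W=cloud(c,d)
for (u,v) in [(411,235),(410,250),(407,285),(407,265),(414,212),(393,225),(420,262),(238,103),(234,130),(230,166),(257,153),(247,275),(338,312),(518,305),(138,265)]:
    print((u,v),np.round(W[v,u],3))
# tube axis: points z 0.06-0.069
m=(W[...,2]>.055)&(W[...,2]<.072); m[:195]=0;m[300:]=0;m[:,:395]=0;m[:,425:]=0
W2=cloud(c2,d2)
print('scene')
for (u,v) in [(437,212),(420,206),(452,215),(444,280),(268,315),(250,297),(276,298)]: print((u,v),np.round(W2[v,u],3))
m=(W2[...,2]>.19)&(W2[...,0]>.4)&(W2[...,1]>0.05)&(W2[...,1]<.6);print(m.sum()); 
E
```

```text
(411, 235) [ 0.584 -0.221  0.07 ]
(410, 250) [ 0.543 -0.218  0.069]
(407, 285) [ 0.449 -0.209  0.071]
(407, 265) [ 0.503 -0.21   0.067]
(414, 212) [ 0.645 -0.227  0.084]
(393, 225) [ 0.622 -0.179  0.014]
(420, 262) [ 0.518 -0.253  0.018]
(238, 103) [0.818 0.21  0.382]
(234, 130) [0.764 0.22  0.36 ]
(230, 166) [0.685 0.227 0.345]
(257, 153) [0.809 0.206 0.059]
(247, 275) [0.472 0.226 0.012]
(338, 312) [ 0.375 -0.028  0.022]
(518, 305) [ 0.401 -0.497  0.089]
(138, 265) [0.483 0.496 0.113]
scene
(437, 212) [0.781 0.196 0.35 ]
(420, 206) [0.709 0.212 0.327]
(452, 215) [0.832 0.192 0.368]
(444, 280) [0.835 0.203 0.144]
(268, 315) [ 0.57  -0.227  0.071]
(250, 297) [ 0.509 -0.245  0.106]
(276, 298) [ 0.533 -0.175  0.078]
1699
```

View pics/crops.png

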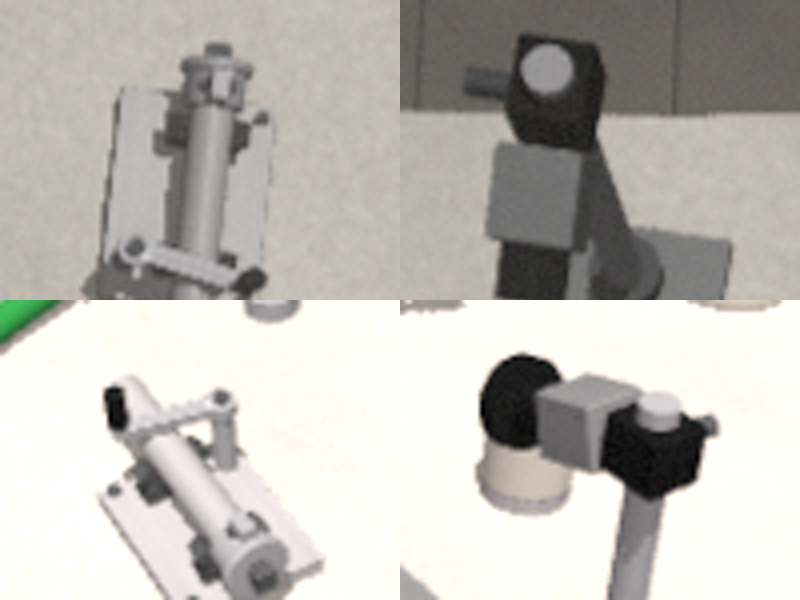

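Crops, top panels: knob at (250,278) → px (422,264), pivot at (133,245) → px (393,256), camera box at px (235,133). In the scene crop the back of the ring disc is fully visible at px (420,206). Now I'll fit the tube axis, knob and lens.

```bash
python3 - <<'E'
from h import *
c,p,d=load('top0'); c2,p2,d2=load('scene0')
W=cloud(c,d);W2=cloud(c2,d2)
def plane(P):
    m=P.mean(0)
    for _ in range(4):
        u,s,v=np.linalg.svd(P-m); e=(P-m)@v[2]; k=abs(e)<max(2*np.median(abs(e)),.002); P=P[k]; m=P.mean(0)
    return m,v[2],np.std((P-m)@v[2]),len(P)
def poly(W,pts):
    m=np.zeros((480,640),np.uint8); cv2.fillPoly(m,[np.array(pts,np.int32)],1); return W[m>0]
print('top face',plane(poly(W2,[(427,204),(435,200),(449,203),(441,206)])))
print('side face',plane(poly(W2,[(426,207),(439,209),(438,219),(426,218)])))
print('topface topcam',plane(poly(W,[(225,122),(243,123),(243,144),(223,142)])))
# ring: dark pixels
g2=p2.max(2); m=(g2<45); m[:192]=0;m[222:]=0;m[:,:408]=0;m[:,424:]=0
R=W2[m&(d2>0)]; print('ring scene',plane(R),R.min(0),R.max(0))
g=p.max(2); mm=(g<45)
q=W[140:175,210:250].reshape(-1,3); q=q[(q[:,2]>.2)]; print('ring top',q.mean(0),[np.round(np.percentile(q,x,axis=0),3) for x in(2,50,98)])
# tube axis: pts along tube, z .06-.07
B=np.vstack([W.reshape(-1,3),W2.reshape(-1,3)])
B=B[(B[:,0]>.4)&(B[:,0]<.62)&(abs(B[:,1]+.215)<.03)&(B[:,2]>.05)&(B[:,2]<.073)]
from scipy.optimize import least_squares
def f(a):
    x,y,z=B.T; n=np.hypot(1,a[1]); return np.hypot((y-a[0]-a[1]*(x-.54))/n,z-.052)-.015
s=least_squares(f,[-.217,-.08],loss='soft_l1',f_scale=.002); print('tube y(.54),slope',s.x,np.median(abs(s.fun)))
for (V,n) in((W,'top'),(W2,'sc')):
    k=V.reshape(-1,3); k=k[(abs(k[:,0]-.515)<.04)&(abs(k[:,1]+.245)<.04)&(k[:,2]>.09)&(k[:,2]<.13)]; print('knob',n,len(k),k.mean(0),k.max(0))
    t=V.reshape(-1,3); t=t[(abs(t[:,1]+.22)<.06)&(t[:,0]>.35)&(t[:,0]<.72)&(t[:,2]>.04)]; print('x range',np.percentile(t[:,0],[.3,1,99,99.7]))
    sl=V.reshape(-1,3); sl=sl[(abs(sl[:,0]-.54)<.12)&(abs(sl[:,1]+.215)<.1)&(abs(sl[:,2]-.016)<.005)].astype(np.float32); print('slab',cv2.minAreaRect(sl[:,:2]*1000))
    pv=V.reshape(-1,3); pv=pv[(abs(pv[:,0]-.51)<.05)&(pv[:,1]>-.2)&(pv[:,1]<-.13)&(pv[:,2]>.072)&(pv[:,2]<.1)]; print('pivot end',pv.mean(0),pv.max(0),pv[pv[:,1].argmax()])
E
```

```text
top face (array([0.77666525, 0.20127738, 0.37409493]), array([ 0.42237417, -0.32721591, -0.84529865]), np.float64(0.002096553421394664), 59)
side face (array([0.77218101, 0.18702746, 0.34641742]), array([-0.17538598, -0.69706892, -0.69522276]), np.float64(0.005025462101759379), 104)
topface topcam (array([0.75463008, 0.21847722, 0.36690755]), array([ 0.54595231, -0.83646963,  0.04748305]), np.float64(0.00792411040667382), 308)
ring scene (array([0.69531965, 0.21034642, 0.32729766]), array([-0.76341641,  0.48546107, -0.42605509]), np.float64(0.0025467415553211627), 140) [0.6793677  0.19529129 0.28673718] [0.72768019 0.23895724 0.35103839]
ring top [0.70795237 0.22118668 0.35404815] [array([0.679, 0.198, 0.317]), array([0.714, 0.222, 0.342]), array([0.744, 0.256, 0.357])]
tube y(.54),slope [-0.21827464 -0.11072591] 0.00161321049566715
knob top 39 [ 0.50018357 -0.24292835  0.11261629] [ 0.50863522 -0.23632021  0.12093265]
x range [0.44160706 0.44368972 0.66468222 0.66947299]
slab ((544.4606323242188, -233.56546020507812), (154.3008270263672, 233.42999267578125), 85.98649597167969)
pivot end [ 0.52187229 -0.17791148  0.08286553] [ 0.53527291 -0.15979602  0.09679293] [ 0.52661047 -0.15979602  0.08306127]
knob sc 49 [ 0.50473591 -0.2467951   0.107848  ] [ 0.51170776 -0.23771512  0.11991139]
x range [0.44386373 0.44826048 0.66935582 0.67045908]
slab ((565.6805419921875, -216.4627685546875), (112.33815002441406, 157.59075927734375), 84.4644546508789)
pivot end [ 0.52515258 -0.17962731  0.0820112 ] [ 0.53821867 -0.15936016  0.09112215] [ 0.52657861 -0.15936016  0.080682  ]
```

step_arm(
  increments=[
    [[1.8,-3.2,1.8],[0,0,6.8]],
    [[1.8,-3.2,1.8],[0,0,6.8]],
    [[1.8,-3.2,1.8],[0,0,6.8]],
    [[1.8,-3.2,1.8],[0,-8,0]],
    [[1.8,-3.2,1.8],[0,-8,0]],
    [[1.8,-3.2,1.8],[0,-8,0]],
    [[1.8,-3.2,1.8],[0,-8,0]],
    [[1.8,-3.2,1.8],[0,-8,0]],
    [[1.8,-3.2,1.8],[0,-8,0]],
    [[1.8,-3.2,1.8],[0,-8,0]],
  ],
  fingers=1.0,
)

```text
clock: 1.1
tool_pos: [0.3964, 0.2676, 0.3801]
eef_rot: [-0.0, 0.885, 0.001, 0.466]
contact_force: [0.6, -1.1, -0.5]
opening: 0.996
finger_force: 0.0
```

```bash
python3 - <<'E'
from h import *
s=r.get_state(); print(s['clock'],s['tool_pos'],s['eef_rot'],np.round(s['q'],2))
c,p,d=snap('wrist','w1'); print(c['fov_y'],np.round(c['R'],3).tolist(),-np.array(c['R']).T@c['t'])
print(proj(c,[.685,.227,.33]),(d>0).mean())
E
```

```text
1.1 [0.39637532 0.26762592 0.38005575] [-1.19288649e-04  8.84595747e-01  9.73357089e-04  4.66357590e-01] [-1.45  0.23  0.08  2.46  1.44  0.94 -1.02]
64.08865506185191 [[-0.001, 1.0, 0.002], [0.306, -0.002, 0.952], [0.952, 0.001, -0.306]] [0.20252794 0.26554003 0.42430262]
(np.float64(285.8763589006945), np.float64(285.99910959624617)) 0.996083984375
```

View pics/w1.png

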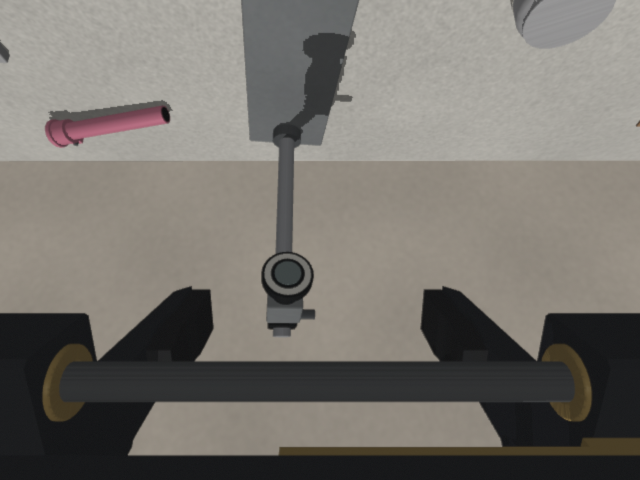

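The wrist view (upside down) shows the ring light face-on, centred at about (287,274) and 52 px across. Column foot is at (287,135).

```bash
python3 - <<'E'
from h import *
c,p,d=load('w1'); W=cloud(c,d)
v,u=np.mgrid[0:480,0:640]
m=(np.hypot(u-287.5,v-274)<30)&(d>.3)&(d<.62)
P=W[m]; print(len(P),np.percentile(P,[2,50,98],axis=0).round(3))
# plane on ring annulus 15..23 px
a=(np.hypot(u-287.5,v-274)<23)&(np.hypot(u-287.5,v-274)>16)&(d>.3)
P=W[a]; mm=np.median(P,0)
for _ in range(5):
    uu,s,vv=np.linalg.svd(P-P.mean(0)); e=(P-P.mean(0))@vv[2]; P=P[abs(e)<.008]
n=vv[2]*np.sign(vv[2][0]); print('ring',P.mean(0),n,'tilt',np.arcsin(n[2]),'pan',np.arctan2(n[1],n[0]),np.std(e),len(P))
# centre by ellipse of dark outline
sub=(d[235:315,250:330]<.53)&(d[235:315,250:330]>.3)
print('ell rows', [ (r_+235,np.where(sub[r_])[0][[0,-1]]+250) for r_ in range(10,75,6) if sub[r_].any()])
f=foc(c)
print('column foot',W[135,287],'shaft',W[200,286],'plate edges',W[20,248],W[20,355],W[120,251],W[120,325])
# columns of top cam plate pixels
ct,pt,dt=load('top0'); Wt=cloud(ct,dt); k=Wt[(abs(Wt[...,2]-.012)<.006)&(pt.max(2)<110)&(Wt[...,0]>.4)&(Wt[...,1]>.1)&(Wt[...,1]<.35)]
print(cv2.minAreaRect((k[:,:2]*1000).astype(np.float32)))
E
```

```text
2197 [[0.678 0.198 0.285]
 [0.685 0.228 0.319]
 [0.729 0.258 0.347]]
ring [0.68602684 0.22842982 0.31417359] [ 0.94941711 -0.13083451  0.28546363] tilt 0.28949015057511135 pan -0.1369425749767023 0.0007880169640169578 198
ell rows [(257, array([270, 303])), (263, array([264, 309])), (269, array([262, 312])), (275, array([261, 313])), (281, array([261, 312])), (287, array([263, 310])), (293, array([267, 307])), (299, array([268, 299])), (305, array([267, 302]))]
column foot [0.80041688 0.21360179 0.03290656] shaft [0.80706392 0.21409404 0.15697677] plate edges [0.5771067  0.18028385 0.01214793] [0.58637371 0.31624237 0.00209566] [0.78399201 0.15058014 0.01293483] [0.78402516 0.28170665 0.01309343]
((708.4188842773438, 246.8446044921875), (176.98068237304688, 487.0641784667969), 82.57809448242188)
```

```bash
python3 - <<'E'
from h import *
c,p,d=load('w1')
cv2.imwrite('pics/w1c.png',cv2.resize(p[225:345,225:345,::-1],None,fx=5,fy=5,interpolation=cv2.INTER_CUBIC))
E
```

```text
(no output)
```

View pics/w1c.png

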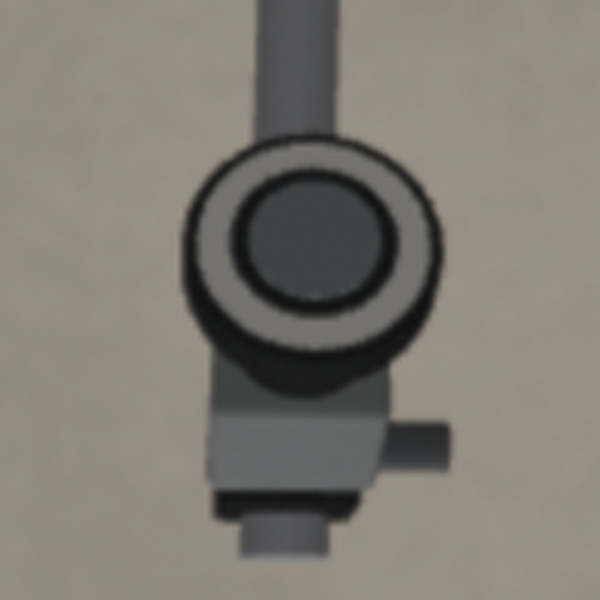

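step_arm(
  increments=[
    [[0.8,-3.7,-0.9],[0,8,0]],
    [[0.8,-3.7,-0.9],[0,8,0]],
    [[0.8,-3.7,-0.9],[0,8,0]],
    [[0.8,-3.7,-0.9],[0,8,0]],
    [[0.8,-3.7,-0.9],[0,8,0]],
    [[0.8,-3.7,-0.9],[0,8,0]],
    [[0.8,-3.7,-0.9],[0,8,0]],
    [[0.8,-3.7,-0.9],[0,0,-8.2]],
    [[0.8,-3.7,-0.9],[0,0,-8.2]],
    [[0.8,-3.7,-0.9],[0,0,-8.2]],
  ],
)

```text
clock: 2.15
tool_pos: [0.444, 0.0006, 0.3055]
eef_rot: [0.215, 0.954, -0.088, 0.19]
contact_force: [0.3, 0.7, -0.6]
opening: 0.997
finger_force: 0.0
```

step_arm(
  increments=[
    [[0.7,-3.6,-0.9],[0,0,-8.2]],
    [[0.7,-3.6,-0.9],[0,0,-8.2]],
    [[0.7,-3.6,-0.9],[0,0,-8.2]],
    [[0.7,-3.6,-0.9],[0,0,-8.2]],
    [[0,0,0],[0,0,-8.2]],
    [[0,0,0],[0,0,-8.2]],
    [[0,0,0],[0,0,-8.2]],
    [[0,0,0],[0,0,-8.2]],
    [[0,0,0],[0,0,-8.2]],
    [[0,0,0],[0,0,-8.2]],
  ],
  fingers=0.4,
)

```text
clock: 3.15
tool_pos: [0.4726, -0.1415, 0.2691]
eef_rot: [0.788, 0.58, -0.19, 0.085]
contact_force: [0.8, 0.7, 0.4]
opening: 0.402
finger_force: 0.0
```

```bash
python3 - <<'E'
from h import *
s=r.get_state(); print(s['clock'],s['tool_pos'],s['eef_rot'],np.round(s['q'],2),s['opening'])
c,p,d=snap('wrist','w2'); print(-np.array(c['R']).T@c['t'])
for X in([.525,-.171,.081],[.504,-.246,.115],[.566,-.221,.067],[.67,-.233,.052],[.442,-.208,.067]): print(np.round(proj(c,X)))
c1,_,_=load('w1'); f=foc(c1); R=np.array(c1['R']); C=-R.T@c1['t']; ray=R.T@np.array([(287.8-c1['cx'])/f,(273.6-c1['cy'])/f,1])
P0=np.array([.68603,.22843,.31417]); n=np.array([.94942,-.13083,.28546]); L=C+ray*((P0-C)@n)/(ray@n); print('lens',L,'origin tgt',L-.205*n)
E
```

```text
3.15 [ 0.4725876  -0.14146388  0.26912511] [ 0.78755018  0.58003771 -0.19017667  0.08458015] [-0.46  0.63  0.69  1.79  0.01  1.   -0.15] 0.4017602592311411
[ 0.52792403 -0.01342717  0.40886121]
[400. 138.]
[396. 229.]
[451. 167.]
[563. 144.]
[326. 184.]
lens [0.68628829 0.229012   0.31357767] origin tgt [0.49165719 0.25583215 0.25505837]
```

View pics/w2.png

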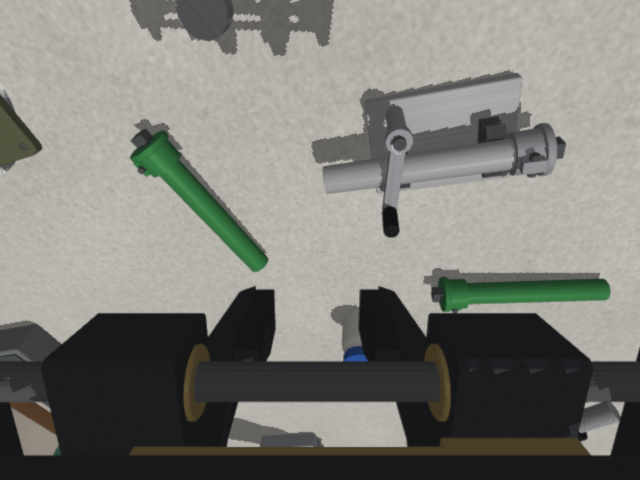

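The wrist view puts the pivot ring at (399,141), as predicted. The knob top is at about (391,229), roughly 5 mm towards −x of the estimate, and the tube tail is at (326,180), as predicted.

```bash
cat >> h.py <<'E'
from scipy.spatial.transform import Rotation as Ro
def unproj(c,u,v,z):
    R=np.array(c['R']);C=-R.T@np.array(c['t']);f=foc(c);ray=R.T@np.array([(u-c['cx'])/f,(v-c['cy'])/f,1]);return C+ray*(z-C[2])/ray[2]
def down(az): # tool z down, tool y at azimuth az (deg)
    a=np.radians(az);y=np.array([np.cos(a),np.sin(a),0]);z=np.array([0,0,-1.]);return Ro.from_matrix(np.stack([np.cross(y,z),y,z],1))
def delta(pos,rot,n=None):
    s=r.get_state();D=(np.array(pos)-s['tool_pos'])*100;V=np.degrees((rot*Ro.from_quat(s['eef_rot']).inv()).as_rotvec())
    print('t',round(s['clock'],2),'dpos cm',D.round(2),'|',np.linalg.norm(D).round(2),'drot deg',V.round(1),'|',np.linalg.norm(V).round(1),'q',np.round(s['q'],2))
O=np.array([.566,-.2212,0]);YAW=-.1103
ex=np.array([np.cos(YAW),np.sin(YAW),0]);ey=np.array([-ex[1],ex[0],0]);PIV=O-.046*ex+.045*ey
def knob(th): return PIV+.077*(-ey*np.cos(th)-ex*np.sin(th))
def az(th): return np.degrees(YAW-th)
L=np.array([.6863,.2290,.3136]);n=np.array([.94942,-.13083,.28546])
E
python3 - <<'E'
from h import *
c,p,d=load('w2')
k=unproj(c,391,229,.115);q=unproj(c,390.5,208,.081);print('knob top',k,'base',q,'pivot',unproj(c,399,140,.081),PIV)
for x in(k,q): e=x-PIV; print('theta',np.arctan2(-e@ex,-e@ey),np.hypot(*e[:2]))
W=cloud(c,d); print(W[220,391],W[141,399])
th=.25
kk=knob(th);print(kk,az(th)); delta(kk+[0,0,.17],down(az(th))); delta(kk+[0,0,.09],down(az(th)))
E
```

```text
knob top [ 0.49985538 -0.24460706  0.115     ] base [ 0.50147473 -0.24433436  0.081     ] pivot [ 0.52342082 -0.17300827  0.081     ] [ 0.52523298 -0.17140994  0.        ]
theta 0.22343392401162432 0.07747154605872833
theta 0.20464881698262063 0.07669697117677157
[ 0.5012569  -0.24002492  0.10700446] [ 0.52334898 -0.17035046  0.08837518]
[ 0.49808624 -0.24346586  0.        ] -20.64366935856356
t 3.2 dpos cm [  2.38 -10.09  -9.92] | 14.34 drot deg [ 20.6 -12.4  -3. ] | 24.3 q [-0.46  0.63  0.7   1.78  0.01  1.   -0.15]
t 3.2 dpos cm [  2.38 -10.09 -17.92] | 20.7 drot deg [ 20.6 -12.4  -3. ] | 24.3 q [-0.46  0.63  0.7   1.78  0.01  1.   -0.15]
```

step_arm(
  increments=[
    [[0.4,-1.5,-1.4],[3,-1.8,-0.4]],
    [[0.4,-1.5,-1.4],[3,-1.8,-0.4]],
    [[0.4,-1.5,-1.4],[3,-1.8,-0.4]],
    [[0.4,-1.5,-1.4],[3,-1.8,-0.4]],
    [[0.4,-1.5,-1.4],[3,-1.8,-0.4]],
    [[0.4,-1.5,-1.4],[3,-1.8,-0.4]],
    [[0.4,-1.3,-1.4],[2.6,-1.6,-0.4]],
    [[0,0,0],[0,0,0]],
    [[0,0,0],[0,0,0]],
    [[0,0,0],[0,0,0]],
  ],
)

```text
clock: 4.2
tool_pos: [0.5004, -0.2438, 0.172]
eef_rot: [0.818, 0.576, -0.0, 0.001]
contact_force: [0.3, -0.5, -0.3]
opening: 0.399
finger_force: 0.0
```

```bash
python3 - <<'E'
from h import *
delta([.5005,-.2445,.09],down(az(.21)))
for t in np.arange(.21,1.66,.145): print(t.round(2),((knob(t+.145)-knob(t))*100).round(2))
E
```

```text
t 4.2 dpos cm [ 0.01 -0.07 -8.2 ] | 8.2 drot deg [0.1 0.1 1.4] | 1.4 q [ 0.17  0.66  0.34  1.82 -0.32  0.71  0.34]
0.21 [-1.03  0.43  0.  ]
0.36 [-0.96  0.57  0.  ]
0.5 [-0.87  0.7   0.  ]
0.64 [-0.75  0.82  0.  ]
0.79 [-0.63  0.92  0.  ]
0.94 [-0.49  1.    0.  ]
1.08 [-0.34  1.06  0.  ]
1.22 [-0.18  1.1   0.  ]
1.37 [-0.02  1.12  0.  ]
1.52 [0.14 1.11 0.  ]
```

step_arm(
  increments=[
    [[0,0,-1.4],[0,0,0.5]],
    [[0,-0.1,-1.4],[0,0,0.5]],
    [[0,0,-1.4],[0,0,0]],
    [[0,0,-1.4],[0,0,0]],
    [[0,0,-1.4],[0,0,0]],
    [[0,0,-1.2],[0,0,0]],
    [[0,0,0],[0,0,0]],
    [[0,0,0],[0,0,0]],
    [[0,0,0],[0,0,0]],
    [[0,0,0],[0,0,0]],
  ],
)

```text
clock: 5.2
tool_pos: [0.5001, -0.2468, 0.0904]
eef_rot: [0.814, 0.581, -0.0, 0.002]
contact_force: [0.2, -0.6, 0.9]
opening: 0.4
finger_force: 0.0
```

step_arm(
  increments=[
    [[-1.03,0.43,0],[0,0,-8.3]],
    [[-0.96,0.57,0],[0,0,-8.3]],
    [[-0.87,0.7,0],[0,0,-8.3]],
    [[-0.75,0.82,0],[0,0,-8.3]],
    [[-0.63,0.92,0],[0,0,-8.3]],
    [[-0.49,1.0,0],[0,0,-8.3]],
    [[-0.34,1.06,0],[0,0,-8.3]],
    [[-0.18,1.1,0],[0,0,-8.3]],
    [[-0.02,1.12,0],[0,0,-8.3]],
    [[0.1,1.0,0],[0,0,-8.3]],
  ],
)

```text
clock: 6.2
tool_pos: [0.4481, -0.1589, 0.0901]
eef_rot: [0.994, -0.107, -0.001, 0.0]
contact_force: [0.9, -0.3, 1.0]
opening: 0.402
finger_force: 0.0
```

```bash
python3 - <<'E'
from h import *
delta(knob(1.65)+[0,0,.09],down(az(1.65)))
c,p,d=snap('top','t3'); W=cloud(c,d)
cv2.imwrite('pics/t3c.png',cv2.convertScaleAbs(cv2.resize(p[190:310,350:470,::-1],None,fx=4,fy=4,interpolation=cv2.INTER_CUBIC),alpha=1.5))
E
```

```text
t 6.2 dpos cm [ 0.15  0.2  -0.01] | 0.25 drot deg [ 0.  -0.1  1.4] | 1.4 q [-0.1   0.78  0.58  2.13 -0.93  0.5  -0.58]
```

View pics/t3c.png

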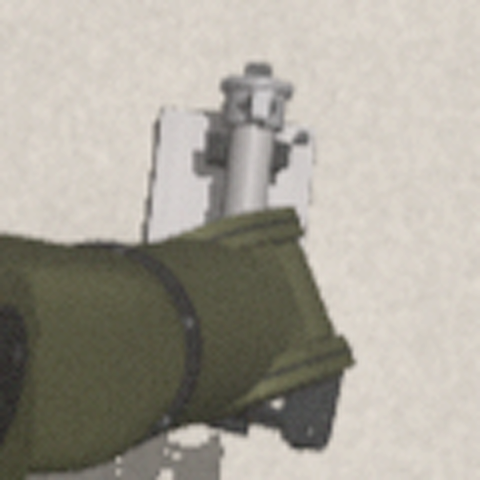

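step_arm(
  increments=[
    [[0,0,3],[0,0,0]],
    [[0,0,3],[0,0,0]],
    [[0,0,3],[0,0,0]],
    [[1.2,-0.6,0.8],[0,0,8.4]],
    [[1.2,-0.6,0.8],[0,0,8.4]],
    [[1.2,-0.6,0.8],[0,0,8.4]],
    [[1.2,-0.6,0.8],[0,0,8.4]],
    [[1.2,-0.6,0.8],[0,0,8.4]],
    [[1.2,-0.6,0.8],[0,0,8.4]],
    [[1.2,-0.6,0.8],[0,0,8.4]],
  ],
)

```text
clock: 7.25
tool_pos: [0.5322, -0.2022, 0.2366]
eef_rot: [0.916, 0.401, -0.0, 0.001]
contact_force: [0.4, 0.3, -0.2]
opening: 0.402
finger_force: 0.0
```

step_arm(
  increments=[
    [[0.6,-0.3,0],[0,0,8.4]],
    [[0.6,-0.3,0],[0,0,8.4]],
    [[0.6,-0.3,0],[0,0,8.4]],
    [[0.6,-0.3,0],[0,0,8.4]],
    [[0.6,-0.3,0],[0,0,8.4]],
    [[0.5,-0.3,0],[0,0,8.4]],
    [[0,0,0],[0,0,8.4]],
    [[0,0,0],[0,0,8.4]],
    [[0,0,0],[0,0,8.4]],
    [[0,0,0],[0,0,8.4]],
  ],
  fingers=0.8,
)

```text
clock: 8.25
tool_pos: [0.5667, -0.2203, 0.2362]
eef_rot: [0.412, 0.911, -0.0, 0.002]
contact_force: [-0.6, -0.8, -0.8]
opening: 0.799
finger_force: 0.0
```

```bash
python3 - <<'E'
from h import *
delta(O+[0,0,.18],down(83.7))
E
```

```text
t 8.25 dpos cm [-0.07 -0.09 -5.62] | 5.62 drot deg [ 0.   0.2 42.4] | 42.4 q [ 0.24  0.62  0.1   1.59 -0.07  0.93  1.08]
```

step_arm(
  increments=[
    [[0,0,-1.1],[0,0,8.5]],
    [[0,0,-1.1],[0,0,8.5]],
    [[0,0,-1.1],[0,0,8.5]],
    [[0,0,-1.1],[0,0,8.5]],
    [[-0.1,-0.1,-1.1],[0,0,8.4]],
    [[0,0,0],[0,0,0]],
    [[0,0,0],[0,0,0]],
    [[0,0,0],[0,0,0]],
    [[0,0,0],[0,0,0]],
    [[0,0,0],[0,0,0]],
  ],
)

```text
clock: 9.25
tool_pos: [0.5662, -0.2204, 0.1812]
eef_rot: [0.059, 0.998, 0.0, 0.001]
contact_force: [0.6, -0.4, 0.3]
opening: 0.802
finger_force: 0.0
```

```bash
python3 - <<'E'
from h import *
delta(O+[0,0,.033],down(83.7))
c,p,d=snap('wrist','w4')
for X in(PIV+[0,0,.081],knob(1.53)+[0,0,.115],O+[0,0,.067],O+.06*ex+[0,0,.067],O-.125*ex+[0,0,.067]): print(np.round(proj(c,X)))
E
```

```text
t 9.25 dpos cm [ -0.02  -0.08 -14.82] | 14.82 drot deg [-0.   0.2  0.5] | 0.5 q [ 0.36  0.68 -0.12  1.65  0.1   0.81  1.66]
[379. 165.]
[387.  38.]
[318. 222.]
[318. 290.]
[316.  50.]
```

View pics/w4.png

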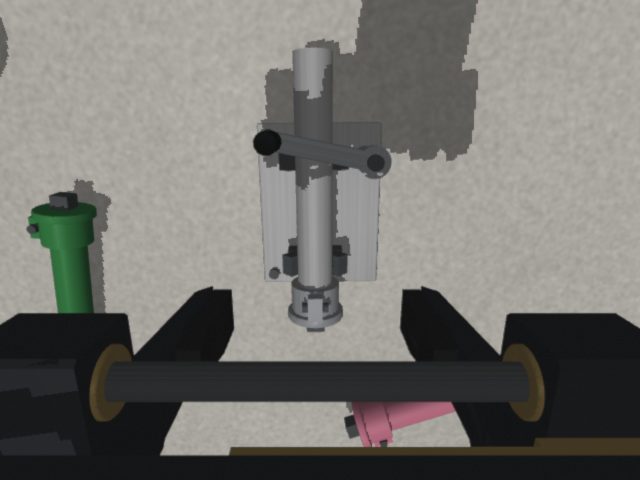

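The keeper has not moved: its knob is still at (267,142) and the pivot at (375,162). I'll find out where the knob really is.

```bash
python3 - <<'E'
from h import *
c,p,d=load('w4'); W=cloud(c,d)
k=unproj(c,267,142,.115);q=unproj(c,375.5,162,.081);print(k,q,PIV)
e=k-PIV; print('theta',np.arctan2(-e@ex,-e@ey),np.hypot(*e[:2]))
print('depth pts knob',W[142,267],W[138,264],'piv',W[162,375],'tube',W[100,313],W[230,315],'arm',W[152,320])
print(proj(c,knob(.21)+[0,0,.115]),proj(c,knob(0)+[0,0,.115]))
c,p,d=load('w2'); W=cloud(c,d); print('w2 knob',[W[v,391].round(3) for v in (208,214,220,226,230)])
# finger tip check: project pads
s=r.get_state(); T=Ro.from_quat(s['eef_rot']); c=load('w4')[0]
for y in(-.035,.035): print(proj(c,s['tool_pos']+T.apply([0,y,0])))
E
```

```text
[ 0.4988387  -0.24578615  0.115     ] [ 0.52308457 -0.17358415  0.081     ] [ 0.52523298 -0.17140994  0.        ]
theta 0.23071140565449355 0.0789207133888514
depth pts knob [ 0.49883057 -0.2457458   0.11531508] [ 0.49617632 -0.24716399  0.11593903] piv [ 0.52229265 -0.17491651  0.08795351] tube [ 0.47462798 -0.21381972  0.06851501] [ 0.57237248 -0.22407788  0.0683677 ] arm [ 0.5111389  -0.21305258  0.08200645]
(np.float64(269.534274724181), np.float64(145.21809152352557)) (np.float64(267.9938095689495), np.float64(170.7400897280677))
w2 knob [array([ 0.502, -0.24 ,  0.087]), array([ 0.502, -0.24 ,  0.097]), array([ 0.501, -0.24 ,  0.107]), array([ 0.501, -0.24 ,  0.116]), array([ 0.5  , -0.245,  0.116])]
(np.float64(252.41573030987726), np.float64(274.6750814398154))
(np.float64(387.78866401463324), np.float64(274.6123308299771))
```

```bash
python3 - <<'E'
from h import *
s=r.get_state(); T=Ro.from_quat(s['eef_rot'])
c,p,d=load('w4'); W=cloud(c,d)
for u,v in[(228,292),(231,300),(220,292),(205,300),(405,292),(402,300),(412,292),(425,300),(225,330),(200,360),(316,380),(80,330)]:
    print((u,v),d[v,u].round(3),'tool frame mm',(T.inv().apply(W[v,u]-s['tool_pos'])*1000).round(0))
print('cam in tool',(T.inv().apply(-np.array(c['R']).T@c['t']-s['tool_pos'])*1000).round(0))
E
```

```text
(228, 292) 0.155 tool frame mm [  9. -38. -42.]
(231, 300) 0.158 tool frame mm [  5. -37. -40.]
(220, 292) 0.155 tool frame mm [  9. -41. -42.]
(205, 300) 0.146 tool frame mm [ 10. -44. -52.]
(405, 292) 0.156 tool frame mm [  9.  34. -42.]
(402, 300) 0.159 tool frame mm [  5.  34. -40.]
(412, 292) 0.155 tool frame mm [  9.  37. -42.]
(425, 300) 0.148 tool frame mm [  9.  40. -50.]
(225, 330) 0.148 tool frame mm [ -2. -37. -53.]
(200, 360) 0.116 tool frame mm [  6. -37. -84.]
(316, 380) 0.076 tool frame mm [  25.   -2. -120.]
(80, 330) 0.078 tool frame mm [  34.  -50. -115.]
cam in tool [  74.   -2. -185.]
```

The fingers really end about 40 mm short of the reported TCP, measured at tool z ≈ −40. That means they passed at 0.13 m, above the knob top at 0.115 m. I'll redo the push with that offset.

step_arm(
  increments=[
    [[-0.65,-0.25,-0.5],[0,0,-8.5]],
    [[-0.65,-0.25,-0.5],[0,0,-8.5]],
    [[-0.65,-0.25,-0.5],[0,0,-8.5]],
    [[-0.65,-0.25,-0.5],[0,0,-8.5]],
    [[-0.65,-0.25,-0.5],[0,0,-8.5]],
    [[-0.65,-0.25,-0.5],[0,0,-8.5]],
    [[-0.65,-0.25,-0.5],[0,0,-8.5]],
    [[-0.65,-0.25,-0.5],[0,0,-8.5]],
    [[-0.65,-0.25,-0.5],[0,0,-8.5]],
    [[-0.65,-0.25,-0.5],[0,0,-8.5]],
  ],
  fingers=0.36,
)

```text
clock: 10.3
tool_pos: [0.501, -0.2453, 0.1307]
eef_rot: [0.72, 0.694, -0.0, 0.001]
contact_force: [0.1, 0.8, 0.1]
opening: 0.358
finger_force: 0.0
```

```bash
python3 - <<'E'
from h import *
delta([.5005,-.2455,.048],down(-10))
E
```

```text
t 10.3 dpos cm [-0.05 -0.02 -8.27] | 8.27 drot deg [ 0.1  0.1 -7.9] | 7.9 q [ 0.2   0.72  0.29  1.86 -0.33  0.61  0.66]
```

step_arm(
  increments=[
    [[0,0,-1.1],[0,0,-8]],
    [[0,0,-1.2],[0,0,0]],
    [[0,0,-1.2],[0,0,0]],
    [[0,0,-1.2],[0,0,0]],
    [[0,0,-1.2],[0,0,0]],
    [[0,0,-1.2],[0,0,0]],
    [[0,0,-1.1],[0,0,0]],
    [[0,0,0],[0,0,0]],
    [[0,0,0],[0,0,0]],
    [[0,0,0],[0,0,0]],
  ],
)

```text
clock: 11.3
tool_pos: [0.5012, -0.2457, 0.0491]
eef_rot: [0.765, 0.645, -0.0, 0.002]
contact_force: [1.1, 0.4, 1.2]
opening: 0.358
finger_force: 0.0
```

```bash
python3 - <<'E'
from h import *
delta([.5005,-.2455,.048],down(-10))
c,p,d=snap('wrist','w5'); W=cloud(c,d)
s=r.get_state(); T=Ro.from_quat(s['eef_rot'])
print(proj(c,[.4988,-.2457,.115]))
m=(p.max(2)<45)&(abs(W[...,2]-.115)<.006)&(np.hypot(W[...,0]-.499,W[...,1]+.2457)<.014);print(m.sum(),W[m].mean(0) if m.any() else '')
cv2.imwrite('pics/w5c.png',cv2.resize(p[150:390,160:480,::-1],None,fx=2,fy=2))
E
```

```text
t 11.3 dpos cm [-0.07  0.02 -0.11] | 0.13 drot deg [ 0.1  0.1 -0.3] | 0.3 q [ 0.23  0.85  0.24  1.9  -0.43  0.44  0.61]
(np.float64(310.6290337642506), np.float64(340.95686964496275))
1507 [ 0.4995773  -0.24545808  0.11479212]
```

View pics/w5c.png

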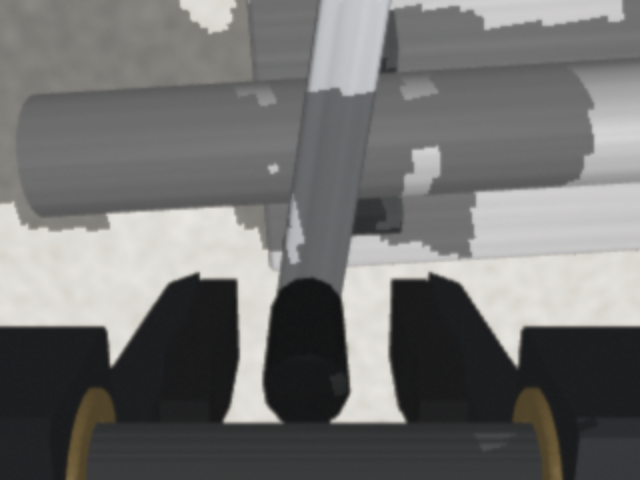

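The knob now sits between the fingers, so the arc goes again.

step_arm(
  increments=[
    [[-1.03,0.43,0],[0,0,-5]],
    [[-0.96,0.57,0],[0,0,-5]],
    [[-0.87,0.7,0],[0,0,-5]],
    [[-0.75,0.82,0],[0,0,-5]],
    [[-0.63,0.92,0],[0,0,-5]],
    [[-0.49,1.0,0],[0,0,-5]],
    [[-0.34,1.06,0],[0,0,-5]],
    [[-0.18,1.1,0],[0,0,-5]],
    [[-0.02,1.12,0],[0,0,-5]],
    [[0.14,1.1,0],[0,0,-5]],
  ],
)

```text
clock: 12.35
tool_pos: [0.45, -0.1575, 0.0493]
eef_rot: [0.966, 0.259, -0.0, 0.002]
contact_force: [-0.3, -0.7, 0.9]
opening: 0.353
finger_force: 0.4
```

```bash
python3 - <<'E'
from h import *
s=r.get_state(); print(s['opening'],s['contact_force'])
delta(knob(1.65)+[0,0,.048],down(-60))
c,p,d=snap('wrist','w6'); W=cloud(c,d)
for t in(1.3,1.5,1.65): print(t,proj(c,knob(t)+[0,0,.115]))
m=(abs(W[...,2]-.115)<.005)&(np.hypot(W[...,0]-knob(1.5)[0],W[...,1]-knob(1.5)[1])<.03)&(np.hypot(*(W[...,:2]-s['tool_pos'][:2]).transpose(2,0,1))<.013);k=W[m].mean(0) if m.any() else None
print(m.sum(),k); e=k-PIV; print('theta',np.arctan2(-e@ex,-e@ey),np.hypot(*e[:2]))
a=W[(abs(W[...,2]-.083)<.005)&(np.hypot(*(W[...,:2]-PIV[:2]).transpose(2,0,1))<.07)&(np.hypot(*(W[...,:2]-PIV[:2]).transpose(2,0,1))>.015)]-PIV
print('arm pts',len(a),np.percentile(np.arctan2(-a@ex,-a@ey),[5,25,50,75,95]) if len(a) else '')
E
```

```text
0.35327294920207397 [-0.29409522 -0.69792379  0.85678495]
t 12.35 dpos cm [-0.04  0.06 -0.13] | 0.15 drot deg [ 0.2  0.  -0. ] | 0.2 q [ 0.03  0.81  0.34  2.14 -0.87  0.32  0.07]
1.3 (np.float64(375.2644637501564), np.float64(374.37338329789))
1.5 (np.float64(337.5612238741895), np.float64(357.90241042500026))
1.65 (np.float64(311.50506329693246), np.float64(340.9103266337901))
623 [ 0.44967938 -0.16583385  0.11427327]
theta 1.5341658545601555 0.07575908726590673
arm pts 4165 [1.15076611 1.35990996 1.46848548 1.55273426 1.64217503]
```

step_arm(
  increments=[
    [[0,0,3],[0,0,0]],
    [[0,0,3],[0,0,0]],
    [[0,0,3],[0,0,0]],
    [[0.7,-0.4,0],[0,0,8.45]],
    [[0.7,-0.4,0],[0,0,8.45]],
    [[0.7,-0.4,0],[0,0,8.45]],
    [[0.7,-0.4,0],[0,0,8.45]],
    [[0.7,-0.4,0],[0,0,8.45]],
    [[0.7,-0.4,0],[0,0,8.45]],
    [[0.7,-0.4,0],[0,0,8.45]],
  ],
)

```text
clock: 13.4
tool_pos: [0.4989, -0.1858, 0.1392]
eef_rot: [0.708, 0.706, -0.0, 0.002]
contact_force: [0.1, -0.3, 0.1]
opening: 0.357
finger_force: 0.0
```

step_arm(
  increments=[
    [[0.7,-0.35,0],[0,0,8.45]],
    [[0.7,-0.35,0],[0,0,8.45]],
    [[0.7,-0.35,0],[0,0,8.45]],
    [[0.7,-0.35,0],[0,0,8.45]],
    [[0.7,-0.35,0],[0,0,8.45]],
    [[0.7,-0.35,0],[0,0,8.45]],
    [[0.7,-0.35,0],[0,0,8.45]],
    [[0.7,-0.35,0],[0,0,8.45]],
    [[0.7,-0.35,0],[0,0,8.45]],
    [[0.4,-0.2,0],[0,0,8.45]],
  ],
  fingers=0.8,
)

```text
clock: 14.4
tool_pos: [0.5661, -0.2198, 0.1392]
eef_rot: [0.05, 0.999, -0.0, 0.002]
contact_force: [-1.0, -0.1, 1.9]
opening: 0.802
finger_force: 0.0
```

```bash
python3 - <<'E'
from h import *
delta([.566,-.2195,-.007],down(83.7))
c,p,d=snap('wrist','w7'); W=cloud(c,d)
A=W.reshape(-1,3); h=np.hypot(*(A[:,:2]-PIV[:2]).T)
a=A[(abs(A[:,2]-.115)<.004)&(h<.1)]; print('knob pts',len(a),a.mean(0))
e=a.mean(0)-PIV; print('theta',np.arctan2(-e@ex,-e@ey),np.hypot(*e[:2]))
t=A[(A[:,2]>.055)&(A[:,2]<.072)&(abs((A-O)@ey)<.03)&(abs((A-O)@ex)<.13)]
from scipy.optimize import least_squares
def f(q):
    x,y,z=t.T; return np.hypot((y-q[0]-q[1]*(x-.566))/np.hypot(1,q[1]),z-.052)-.015
g=least_squares(f,[-.22,-.1],loss='soft_l1',f_scale=.002); print('tube y at .566, slope',g.x,np.median(abs(g.fun)),'x ext',t[:,0].min(),t[:,0].max())
E
```

```text
t 14.4 dpos cm [-1.000e-02  3.000e-02 -1.462e+01] | 14.62 drot deg [ 0.   0.2 -0.6] | 0.6 q [ 0.36  0.74 -0.11  1.69  0.12  0.72  1.66]
knob pts 956 [ 0.44701091 -0.16759559  0.11531594]
theta 1.5092208711554216 0.07831501657512148
tube y at .566, slope [-0.22427495 -0.10917327] 0.0006138124984123167 x ext 0.4379945359358693 0.6688876773547807
```

step_arm(
  increments=[
    [[0,-0.2,-1.6],[0,0,-0.6]],
    [[0,0,-1.6],[0,0,0]],
    [[0,0,-1.6],[0,0,0]],
    [[0,0,-1.6],[0,0,0]],
    [[0,0,-1.6],[0,0,0]],
    [[0,0,-1.6],[0,0,0]],
    [[0,0,-1.6],[0,0,0]],
    [[0,0,-1.6],[0,0,0]],
    [[0,0,-1.6],[0,0,0]],
    [[0,0,-0.2],[0,0,0]],
  ],
)

```text
clock: 15.45
tool_pos: [0.564, -0.2202, -0.0095]
eef_rot: [0.058, 0.998, 0.001, -0.001]
contact_force: [-0.4, -0.5, 1.1]
opening: 0.796
finger_force: 0.0
```

step_arm(
  increments=[
    [[0,0,0],[0,0,0]],
    [[0,0,0],[0,0,0]],
    [[0,0,0],[0,0,0]],
    [[0,0,0],[0,0,0]],
    [[0,0,0],[0,0,0]],
    [[0,0,0],[0,0,0]],
    [[0,0,0],[0,0,0]],
    [[0,0,0],[0,0,0]],
    [[0,0,0],[0,0,0]],
    [[0,0,0],[0,0,0]],
  ],
  fingers=0.0,
  grip_force=30,
)

```text
clock: 16.45
tool_pos: [0.5656, -0.2224, -0.0068]
eef_rot: [0.059, 0.998, -0.0, 0.001]
contact_force: [-1.5, -5.7, 5.1]
opening: 0.326
finger_force: 29.2
```

step_arm(
  increments=[
    [[0,0,1],[0,0,0]],
    [[0,0,1.5],[0,0,0]],
    [[0,0,1.5],[0,0,0]],
    [[0,0,1.5],[0,0,0]],
    [[0,0,1.5],[0,0,0]],
    [[0,0,1.5],[0,0,0]],
    [[0,0,1.5],[0,0,0]],
    [[0,0,1.5],[0,0,0]],
    [[0,0,1.5],[0,0,0]],
    [[0,0,1],[0,0,0]],
  ],
)

```text
clock: 17.45
tool_pos: [0.5659, -0.2208, 0.1346]
eef_rot: [0.058, 0.998, 0.0, 0.002]
contact_force: [0.1, 0.3, -1.2]
opening: 0.32
finger_force: 29.8
```

```bash
cat >> h.py <<'E'
def pyl(W,zmin):
    A=W.reshape(-1,3); return A
Rp0=Ro.from_euler('z',YAW); G0=down(83.7)          # pylon / tool orientation at grasp
b=np.array([-n[1],n[0],0]);b=-b if False else b/np.linalg.norm(b)
n=n/np.linalg.norm(n); RpT=Ro.from_matrix(np.stack([n,b,np.cross(n,b)],1))
RT=RpT*Rp0.inv()*G0
TT=L-.205*n+RT.apply([0,0.002,.059])
E
python3 - <<'E'
from h import *
s=r.get_state(); print(s['opening'],s['finger_force'],s['contact_force'])
print('final tool',TT,RpT.as_matrix().round(3).tolist()); delta(TT,RT); delta(TT-.1*n,RT)
c,p,d=snap('scene','s8'); W=cloud(c,d).reshape(-1,3)
tp=s['tool_pos']; est=tp+[0,0,.059]; print('pylon est',est)
k=W[(abs((W-est)@ey)<.03)&(abs((W-est)@ex)<.15)&(abs(W[:,2]-est[2])<.06)]
x=(k-est)@ex
for a in np.arange(-.12,.12,.02):
    m=(x>a)&(x<a+.02)
    if m.sum()>3: print(a.round(2),m.sum(),'ztop',(np.percentile(k[m,2],90)-est[2]).round(3),'ymed',np.median((k[m]-est)@ey).round(3))
print(x.min(),x.max())
E
```

```text
0.32017981817848734 29.75213974714279 [ 0.11740634  0.26774286 -1.22126441]
final tool [0.50862594 0.25550237 0.19853552] [[0.949, 0.137, -0.283], [-0.131, 0.991, 0.039], [0.285, -0.0, 0.958]]
t 17.45 dpos cm [-5.73 47.63  6.4 ] | 48.4 drot deg [ -2.1 -16.2  -1.1] | 16.4 q [ 0.36  0.74 -0.11  1.69  0.11  0.71  1.65]
t 17.45 dpos cm [-15.23  48.94   3.54] | 51.38 drot deg [ -2.1 -16.2  -1.1] | 16.4 q [ 0.36  0.74 -0.11  1.69  0.11  0.71  1.65]
pylon est [ 0.5659487  -0.22082139  0.19356394]
-0.12 6 ztop 0.017 ymed -0.007
-0.06 4 ztop 0.016 ymed 0.01
-0.04 5 ztop 0.015 ymed 0.009
-0.02 53 ztop 0.032 ymed 0.008
0.0 218 ztop 0.028 ymed -0.002
0.02 99 ztop 0.059 ymed -0.003
0.04 35 ztop 0.019 ymed -0.01
0.06 92 ztop 0.032 ymed -0.007
0.08 201 ztop 0.025 ymed -0.003
0.1 30 ztop 0.009 ymed 0.001
-0.12623826285735631 0.10684255558894337
```

step_arm(
  increments=[
    [[-0.6,2.4,0.2],[-0.1,-0.8,-0.05]],
    [[-0.6,2.4,0.2],[-0.1,-0.8,-0.05]],
    [[-0.6,2.4,0.2],[-0.1,-0.8,-0.05]],
    [[-0.6,2.4,0.2],[-0.1,-0.8,-0.05]],
    [[-0.6,2.4,0.2],[-0.1,-0.8,-0.05]],
    [[-0.6,2.4,0.2],[-0.1,-0.8,-0.05]],
    [[-0.6,2.4,0.2],[-0.1,-0.8,-0.05]],
    [[-0.6,2.4,0.2],[-0.1,-0.8,-0.05]],
    [[-0.6,2.4,0.2],[-0.1,-0.8,-0.05]],
    [[-0.6,2.4,0.2],[-0.1,-0.8,-0.05]],
  ],
)

```text
clock: 18.5
tool_pos: [0.505, 0.0203, 0.1528]
eef_rot: [0.063, 0.995, -0.004, 0.071]
contact_force: [0.2, -1.0, -2.1]
opening: 0.322
finger_force: 29.7
```

step_arm(
  increments=[
    [[-0.6,2.4,0.25],[-0.1,-0.8,-0.05]],
    [[-0.6,2.4,0.25],[-0.1,-0.8,-0.05]],
    [[-0.6,2.4,0.25],[-0.1,-0.8,-0.05]],
    [[-0.6,2.4,0.25],[-0.1,-0.8,-0.05]],
    [[-0.6,2.4,0.25],[-0.1,-0.8,-0.05]],
    [[-0.6,2.4,0.25],[-0.1,-0.8,-0.05]],
    [[-0.6,2.4,0.25],[-0.1,-0.8,-0.05]],
    [[-0.6,2.4,0.25],[-0.1,-0.8,-0.05]],
    [[0,2.4,0.25],[-0.1,-0.8,-0.05]],
    [[0,2,0],[0,0,0]],
  ],
)

```text
clock: 19.5
tool_pos: [0.4564, 0.2573, 0.1752]
eef_rot: [0.065, 0.989, -0.008, 0.134]
contact_force: [1.0, 0.9, -2.6]
opening: 0.32
finger_force: 29.7
```

```bash
python3 - <<'E'
from h import *
s=r.get_state(); print(s['opening'],s['finger_force'],s['contact_force'])
delta(TT,RT)
E
```

```text
0.3200938359498243 29.744648449122906 [ 1.01728109  0.85475028 -2.55315899]
t 19.5 dpos cm [ 5.22 -0.18  2.33] | 5.72 drot deg [-0.3 -1.2 -0.3] | 1.2 q [-0.98  0.57  0.36  2.13  0.01  0.28  0.75]
```

step_arm(
  increments=[
    [[0.3,0,0.7],[-0.1,-0.4,-0.1]],
    [[0.7,0,0.2],[-0.1,-0.4,-0.1]],
    [[0.7,0,0.2],[-0.1,-0.4,-0.1]],
    [[0.7,0,0.2],[0,0,0]],
    [[0.7,0,0.2],[0,0,0]],
    [[0.7,-0.1,0.2],[0,0,0]],
    [[0.7,0,0.3],[0,0,0]],
    [[0.7,-0.1,0.3],[0,0,0]],
    [[0,0,0],[0,0,0]],
    [[0,0,0],[0,0,0]],
  ],
)

```text
clock: 20.5
tool_pos: [0.5095, 0.2531, 0.1981]
eef_rot: [0.068, 0.987, -0.011, 0.144]
contact_force: [-0.5, 0.6, -2.0]
opening: 0.321
finger_force: 29.7
```

```bash
python3 - <<'E'
from h import *
delta(TT,RT)
c,p,d=snap('scene','s9'); W=cloud(c,d).reshape(-1,3)
ct,pt,dt=snap('top','t9'); Wt=cloud(ct,dt).reshape(-1,3)
for K,nm in((W,'scene'),(Wt,'top')):
    P=(K-L)@RpT.as_matrix()   # lens frame
    P=P[(P[:,0]<-.04)&(P[:,0]>-.36)&(np.hypot(P[:,1],P[:,2])<.045)]
    print(nm,len(P),'xmax',np.percentile(P[:,0],[0,98,99.5,100]).round(3))
    for a in np.arange(-.34,-.08,.02):
        m=(P[:,0]>a)&(P[:,0]<a+.02)
        if m.sum()>8: print(a.round(2),m.sum(),'y',np.percentile(P[m,1],[5,50,95]).round(3),'z',np.percentile(P[m,2],[5,50,95]).round(3))
crop=lambda p,u,v:cv2.resize(p[v:v+150,u:u+200,::-1],None,fx=2,fy=2,interpolation=cv2.INTER_CUBIC)
u,v=map(int,proj(c,L-.1*n)); u2,v2=map(int,proj(ct,L-.1*n))
cv2.imwrite('pics/fin.png',cv2.convertScaleAbs(np.hstack([crop(p,u-100,v-75),crop(pt,max(u2-100,0),v2-75)]),alpha=1.4))
cw,pw,dw=snap('wrist','w9')
E
```

```text
t 20.5 dpos cm [-0.08  0.24  0.04] | 0.26 drot deg [0.1 0.  0.1] | 0.1 q [-0.91  0.57  0.36  2.01  0.02  0.38  0.79]
scene 597 xmax [-0.328 -0.1   -0.097 -0.096]
-0.32 12 y [-0.016 -0.014 -0.007] z [-0.011 -0.002  0.003]
-0.3 17 y [-0.015 -0.013  0.001] z [-0.005  0.002  0.015]
-0.28 28 y [-0.015 -0.011  0.001] z [-0.008  0.008  0.016]
-0.26 25 y [-0.016 -0.012 -0.008] z [-0.009  0.004  0.014]
-0.22 56 y [-0.031 -0.026  0.025] z [-0.014  0.017  0.034]
-0.2 157 y [-0.03  -0.013  0.028] z [-0.012  0.013  0.032]
-0.18 36 y [-0.015 -0.01   0.003] z [-0.006  0.008  0.015]
-0.16 22 y [-0.02  -0.012 -0.004] z [-0.008  0.009  0.018]
-0.14 65 y [-0.022 -0.01   0.006] z [-0.008  0.018  0.031]
-0.12 160 y [-0.021 -0.005  0.019] z [-0.019  0.004  0.023]
-0.1 14 y [-0.009 -0.003  0.006] z [-0.004  0.003  0.009]
top 815 xmax [-0.331 -0.103 -0.1   -0.099]
-0.34 50 y [-0.014 -0.004  0.012] z [0.001 0.011 0.016]
-0.32 98 y [-0.015 -0.005  0.01 ] z [0.003 0.012 0.018]
-0.3 72 y [-0.014 -0.008  0.001] z [0.001 0.012 0.017]
-0.28 51 y [-0.014 -0.006  0.003] z [-0.001  0.011  0.018]
-0.2 20 y [-0.009  0.002  0.013] z [0.008 0.012 0.016]
-0.18 106 y [-0.013 -0.001  0.014] z [0.004 0.012 0.016]
-0.16 111 y [-0.015 -0.003  0.013] z [0.003 0.013 0.026]
-0.14 157 y [-0.019 -0.004  0.018] z [0.005 0.019 0.032]
-0.12 145 y [-0.02  -0.001  0.02 ] z [-0.007  0.011  0.025]
```

View pics/fin.png

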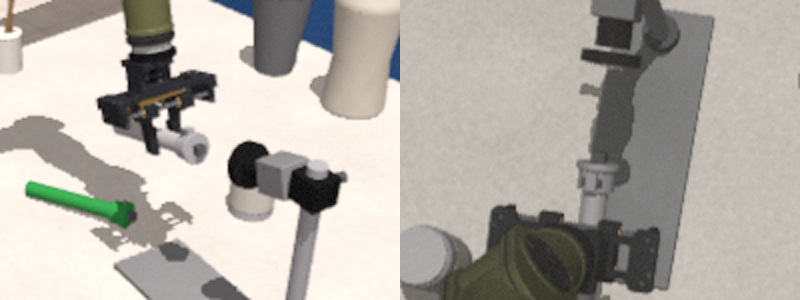

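The final picture shows the pylon in the fingers, in line with the lens, with its pyramid end about 100 mm away. One check on the keeper and bystanders, then I hand in.

step_arm(
  increments=[
    [[-0.1,0.2,0],[0,0,0]],
    [[0,0,0],[0,0,0]],
    [[0,0,0],[0,0,0]],
    [[0,0,0],[0,0,0]],
    [[0,0,0],[0,0,0]],
    [[0,0,0],[0,0,0]],
    [[0,0,0],[0,0,0]],
    [[0,0,0],[0,0,0]],
    [[0,0,0],[0,0,0]],
    [[0,0,0],[0,0,0]],
  ],
)

```text
clock: 21.65
tool_pos: [0.5086, 0.2553, 0.1982]
eef_rot: [0.068, 0.987, -0.01, 0.144]
contact_force: [-0.4, -0.9, -2.5]
opening: 0.324
finger_force: 29.7
```

```bash
python3 - <<'E'
from h import *
W=cloud(*[load('t9')[i] for i in(0,2)]); W0=cloud(*[load('top0')[i] for i in(0,2)])
A=W.reshape(-1,3); k=A[(A[:,2]>.1)&(A[:,2]<.13)&(np.hypot(*(A[:,:2]-PIV[:2]).T)<.1)]; m=k.mean(0); e=m-PIV
print('keeper',len(k),m,np.arctan2(-e@ex,-e@ey),np.hypot(*e[:2]))
for nm,(u,v) in dict(plug=(338,312),jar=(518,305),can=(138,265)).items(): print(nm,W0[v,u].round(3),W[v,u].round(3))
delta(TT,RT); s=r.get_state(); print(s['finger_force'],np.abs(s['qd']).max())
if len(k)>10 and np.arctan2(-e@ex,-e@ey)>1.3: print(r.finish_job())
E
```

```text
keeper 31 [ 0.44761154 -0.16256765  0.11418199] 1.5739229334588447 0.07812344778003973
plug [ 0.375 -0.028  0.022] [ 0.375 -0.028  0.019]
jar [ 0.401 -0.497  0.089] [ 0.401 -0.498  0.086]
can [0.483 0.496 0.113] [0.483 0.496 0.112]
t 21.65 dpos cm [0.01 0.02 0.03] | 0.04 drot deg [0.1 0.1 0.1] | 0.1 q [-0.91  0.57  0.36  2.01  0.02  0.38  0.79]
29.742380641400814 0.000778361363159018
the job is handed in; nothing more can be done
None
```

The job is handed in, but no pass/fail result came back: keeper measured at about 1.5 rad, pylon held still on the camera's line of sight with its pyramid end about 100 mm from the lens, and the can, jar and plug unmoved.

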